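Unstack the sample jars onto their holding dishes

TASK

Take the stack of four sample jars apart and set each jar down in the shallow holding dish of the same colour as its lid, standing upright and flat on the dish's floor inside the rim. Keep the jars upright, set them down gently rather than dropping them, and leave the wash bottle and the tube rack alone.

Things in the scene. Friction and masses are not known exactly. Their poses are not given: they have to be found in the camera images.
- jar_red: A large round sample jar: white plastic body with a flat red screw lid. Lid 66 mm in diameter and 16 mm high, forming the top of the jar; body 64 mm in diameter; 40 mm tall overall. Origin at the centre of its underside, z up. It stands on the steel table as the foot of the stack and is not fastened. Weighs under 0.25 kg.
- jar_blue: A middle-sized round sample jar: white plastic body with a flat blue screw lid. Lid 52 mm in diameter and 16 mm high, forming the top of the jar; body 50 mm in diameter; 34 mm tall overall. Origin at the centre of its underside, z up. At the start it stands on the red jar's lid, centred within about 3 mm, and is not fastened. Weighs under 0.25 kg.
- jar_yellow: A small round sample jar: white plastic body with a flat yellow screw lid. Lid 38 mm in diameter and 16 mm high, forming the top of the jar; body 36 mm in diameter; 34 mm tall overall. Origin at the centre of its underside, z up. At the start it stands on the blue jar's lid, centred within about 3 mm, and is not fastened. Weighs under 0.25 kg.
- jar_black: A very small round sample jar: white plastic body with a flat black screw lid. Lid 24 mm in diameter and 16 mm high, forming the top of the jar; body 22 mm in diameter; 34 mm tall overall. Origin at the centre of its underside, z up. At the start it stands on the yellow jar's lid, centred within about 3 mm, top of the stack, and is not fastened. Weighs under 0.25 kg.
- dish_red: A red shallow round holding dish fixed to the table, for the jar with the red lid. Outer diameter 92 mm, rim 4 mm thick and 7 mm high, so 84 mm across inside; its floor is 3 mm thick. Origin at the centre of its underside, on the table top, z up.
- dish_blue: A blue shallow round holding dish fixed to the table, for the jar with the blue lid. Outer diameter 78 mm, rim 4 mm thick and 7 mm high, so 70 mm across inside; its floor is 3 mm thick. Origin at the centre of its underside, on the table top, z up.
- dish_yellow: A yellow shallow round holding dish fixed to the table, for the jar with the yellow lid. Outer diameter 64 mm, rim 4 mm thick and 7 mm high, so 56 mm across inside; its floor is 3 mm thick. Origin at the centre of its underside, on the table top, z up.
- dish_black: A black shallow round holding dish fixed to the table, for the jar with the black lid. Outer diameter 50 mm, rim 4 mm thick and 7 mm high, so 42 mm across inside; its floor is 3 mm thick. Origin at the centre of its underside, on the table top, z up.
- wash_bottle: Bystander: loose white wash bottle with a blue cap and a thin bent spout, 64 mm in diameter, 180 mm tall, at the far left of the work. Origin at the centre of its underside.
- tube_rack: Bystander: loose green tube rack 60 x 120 mm and 75 mm tall holding tubes with blue and white caps, at the far right of the work. Origin at the centre of its underside.
There are look-alikes about, which are no part of the job. Of the things that look like the jar_yellow, the smallest one is meant.

How it is judged:
At the end, for the whole second after the job is handed in: Each of the four jars stands in the dish of its lid's colour: its centre within 12 mm of the dish's centre, its underside on the dish's floor (0.5 to 5.5 mm above the dish's underside), upright within 0.1 rad, released and at rest (horizontal distance between jar_red and dish_red below 0.012 m and z of jar_red in the frame of dish_red between 0.0005 and 0.0055 m and angle between each of jar_red, jar_blue, jar_yellow, jar_black's own z axis and vertical below 0.1 rad and linear speed of each of jar_red, jar_blue, jar_yellow, jar_black below 0.02 m/s and angular speed of each of jar_red, jar_blue, jar_yellow, jar_black below 0.2 rad/s and horizontal distance between jar_blue and dish_blue below 0.012 m and z of jar_blue in the frame of dish_blue between 0.0005 and 0.0055 m and horizontal distance between jar_yellow and dish_yellow below 0.012 m and z of jar_yellow in the frame of dish_yellow between 0.0005 and 0.0055 m and horizontal distance between jar_black and dish_black below 0.012 m and z of jar_black in the frame of dish_black between 0.0005 and 0.0055 m); the robot touches nothing.
It fails at once if a jar is tipped by more than 30 degrees (angle between any of jar_red, jar_blue, jar_yellow, jar_black's own z axis and vertical above 0.52 rad).
It fails at once if a jar is dropped (moves faster than 0.6 m/s with no finger on it: a fall of some 20 mm) ((contact force between the fingers and jar_red below 0.05 N and linear speed of jar_red above 0.6 m/s) or (contact force between the fingers and jar_blue below 0.05 N and linear speed of jar_blue above 0.6 m/s) or (contact force between the fingers and jar_yellow below 0.05 N and linear speed of jar_yellow above 0.6 m/s) or (contact force between the fingers and jar_black below 0.05 N and linear speed of jar_black above 0.6 m/s)).
It fails at once if the wash bottle is shifted by more than 20 mm or tipped (distance of wash_bottle from where it was at the start of the episode above 0.02 m or angle between wash_bottle's own z axis and vertical above 0.3 rad).
It fails at once if the tube rack is shifted by more than 20 mm or tipped (distance of tube_rack from where it was at the start of the episode above 0.02 m or angle between tube_rack's own z axis and vertical above 0.3 rad).
It also fails if it takes over 109 s, if anything falls off the work surface, if the arm or the gripper's body presses on something with over 40 N, if the wrist force passes 120 N, or if a joint passes its speed limit or range.

ROBOT

A 7-joint arm with a two-finger parallel gripper is mounted at the origin on the work surface. World frame = base frame: x ahead of the robot, y to its left, z up, the work surface at z = 0. Lengths are in m, angles in rad, forces in N, time in s.
With the tool pointing down it reaches from about 0.35 to 0.775 m from the base axis. Payload 3.1 kg.
Tool frame: the origin (TCP) lies midway between the tips of the shut fingers; the grasp point (between the pads) lies arm.grip_depth behind it (arm.grip_depth is the distance from the TCP to the grasp point, in m); z points along the fingers, y is the direction in which the jaws open and shut (so a half turn about z gives the same grasp; the last joint's range is limited). The gripper opens to 85 mm and grips with 20 to 120 N. Pads are 22 mm wide; open, the fingers measure 114 mm over their backs; the gripper's body (76 mm by 85 mm) begins 54 mm behind the grasp point. The pads swing forward as they close: fully open they stand 13 mm farther back than shut.
Start: joints at [1.247, 0.311, 0.014, 1.512, -0.004, 1.319, -0.027], TCP at [0.153, -0.528, 0.21] pointing down, gripper open.
Joint ranges: [-2.7, 2.7], [-0.3, 1.91], [-1.27, 1.3], [0.12, 2.57], [-1.44, 4.58], [0.2, 2.03], [-3.05, 3.05]. Speed limits (rad/s): [2.79, 2.79, 3.14, 3.14, 3.14, 3.14, 3.14].

INTERFACE

Orientations are given as [roll, pitch, yaw] about the fixed x, y, z axes, in that order (R = Rz(yaw) Ry(pitch) Rx(roll)).
In Python, from plant import arm gives the robot as it stands.
- The arm moves only by the tool jog_arm, never from a script. Its argument "increments" is a list of rows, each a list of 7 numbers: the shift along the tool's x, y, z as a fraction of full scale, then the turn, a rotation vector about the tool's x, y, z as a fraction of full scale, then the opening, from 0 (shut) to 1 (fully open). In form: [[dx, dy, dz, rx, ry, rz, claw], ...]. A call has 1 to 20 rows; each row shifts and turns the commanded pose from where the row before left it, along the tool's axes as they then stand; what a row does not reach is not made up. Full scale, the value 1, is 0.02 m for a shift and 0.08 rad for a turn. A row lasts 1/12 s, in which the tool goes at most 41.7 mm and 7.16 degrees, less where a joint would pass 70% of its speed; a pose out of reach is approached as far as the arm can. A call with a number of a shift or a turn outside -1 to 1 is refused whole. A call with a gripper value outside its range is refused whole. The fingers move at their own pace and stop on an object; the grip force is fixed at half the most. Time passes only in rows, so rows that do not move let the fingers close. It gives the time, the measured TCP pose, the force and the opening at its end, in the units of the state.
- arm.observe(): the state, without advancing time (a new reading comes with each control period).
- arm.camera(name): name is "scene" or "top"; returns a dict with "frame" (400x640x3 uint8, blue, green, red), "z_map" (400x640 float32, m along the optical axis (not along the pixel's ray), 0 where there is no reading), "fx", "fy", "cx", "cy" (pixels), "origin" and "orientation" of the camera in the world. Camera axes: x right, y up, looking along -z (the intrinsics and any distortion apply to the point x, -y, -z); pixel columns grow to the right and rows downward; lengths in m; the calibration is good to about 2 mm. A picture is of the moment at which its call begins.
- arm.job_done(): hands the job in, once; it reports no verdict.
The state is a dict: "time_s": time; "joints": joint angles; "dq": joint speeds; "joint_torque": joint torques, N m; "tool_pos": TCP position; "orientation": TCP orientation; "wrist_force": force on the tool from outside, world axes, zero at the start; "ft_torque": the same for the moment, N m; "finger_gap": opening from 0.0 (shut) to 1.0 (fully open).
Only numpy, scipy, OpenCV 4.12 (cv2) and the standard library are available. Lean on these libraries where they do the work, as an engineer would, in place of code of your own. Each camera call takes 0.05 s, during which the arm holds its last target. There are 200 camera calls.

## Working session

There is one attempt and no reset: what is moved stays moved. The work goes in short steps, Python scripts to look and compute and a tool call to move; the robot and the scene stay as the last step left them, time stands still between calls to the robot, and variables do not carry over. Pictures are saved under pics/ and viewed, about 12 in all and at most 16, crops included, and the job is handed in when it is done.

Besides the shell and the picture viewer there is one more tool, called after ">>>" as name([rows], argument=value, ...), one row to a line, values as JSON. jog_arm: Moves the arm, as the interface text tells. Its arguments: {"type":"object","properties":{"increments":{"type":"array"}},"required":["increments"]}

```bash
mkdir -p pics; ls
cat > h.py <<'E'
import numpy as np,cv2
from plant import arm
from scipy.spatial.transform import Rotation as R
def grab(n):
    c=arm.camera(n); return c
def world(c,u=None,v=None):
    z=c["z_map"]; 
    vv,uu=np.mgrid[0:400,0:640]
    P=np.stack([(uu-c["cx"])/c["fx"]*z,-(vv-c["cy"])/c["fy"]*z,-z],-1)
    o=np.array(c["orientation"],float)
    M=o if o.shape==(3,3) else R.from_euler('xyz',o).as_matrix()
    return P@M.T+np.array(c["origin"])
E
python3 - <<'E'
from h import *
s=arm.observe();print(s);print(arm.grip_depth)
for n in("top","scene"):
    c=grab(n);print({k:c[k] for k in c if k not in("frame","z_map")})
    cv2.imwrite(f"pics/{n}0.png",c["frame"]);np.savez(f"/tmp/{n}.npz",W=world(c))
E
```

```text
pics
{'time_s': 0.0, 'joints': array([ 1.24730477,  0.31175788,  0.01402384,  1.51303159, -0.0043639 ,
        1.31916348, -0.02720452]), 'dq': array([-9.52242674e-06, -1.37598534e-03,  5.76551331e-04, -5.72888476e-05,
        2.51629769e-03,  5.09389314e-04,  7.38269487e-04]), 'joint_torque': array([ 2.04112712e-04, -3.79910159e+01,  1.46012348e-01, -2.30591655e+01,
        1.19878564e-02,  1.35032443e-02, -1.39578631e-05]), 'tool_pos': array([ 0.15271293, -0.52758739,  0.2084138 ]), 'orientation': array([-3.13926644e+00,  1.40842760e-04,  2.81842801e-01]), 'wrist_force': array([ 0.12191085,  0.63240171, -0.48560559]), 'ft_torque': array([-0.04212946,  0.02433002, -0.02852799]), 'finger_gap': 1.0013616329991382}
0.0187
{'fx': 365.3637360525624, 'fy': 365.3637360525624, 'cx': 317.54863827128185, 'cy': 199.40153389476498, 'origin': array([0.50025028, 0.0165901 , 1.11081687]), 'orientation': array([ 0.05777919, -0.01339283, -1.59309123])}
{'fx': 406.0710096880425, 'fy': 406.0710096880425, 'cx': 322.6974217289348, 'cy': 198.59999887860596, 'origin': array([ 0.95532186, -0.56518401,  0.81725041]), 'orientation': array([ 0.74880398, -0.01632132,  0.59035004])}
```

View pics/top0.png

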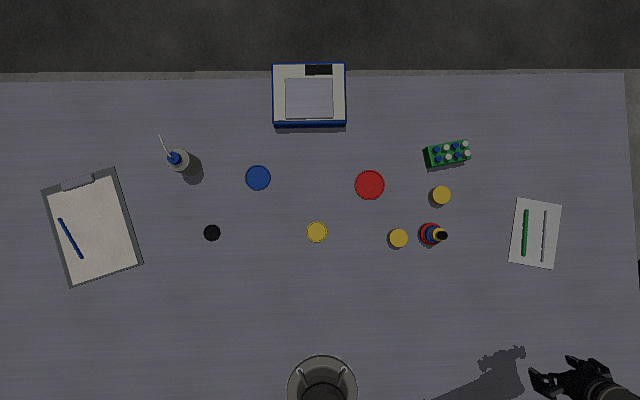

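View pics/scene0.png

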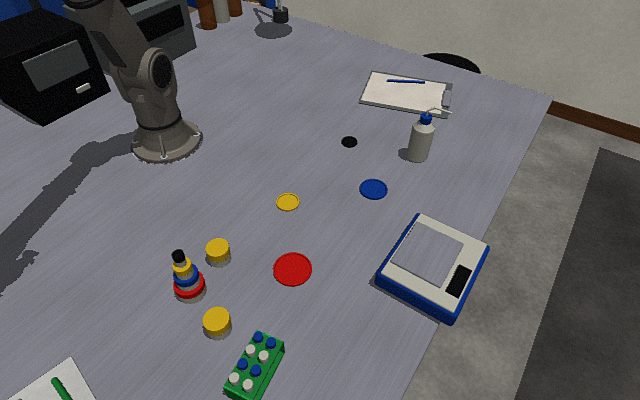

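The top picture shows the dishes: blue (258,178), red (369,185), yellow (317,232) and black (212,233). The stack is at (435,234). 

Yellow candidates are the two standalone jars at (442,195) and (398,238), and the one in the stack under the black jar at about (437,235). The stack one is the smallest, so it fits. I'll measure sizes and confirm in a crop.

```bash
cat >> h.py <<'E'
def fit(P):
    # enclosing circle + pca of xy points
    (x,y),r=cv2.minEnclosingCircle(P[:,:2].astype(np.float32)); return np.round([x,y,r*2],4),np.round([np.median(P[:,2]),P[:,2].max()],4)
def blobs(c,lo,hi,zl,zh,W=None,mn=15):
    W=world(c) if W is None else W
    hsv=cv2.cvtColor(c["frame"],cv2.COLOR_BGR2HSV)
    m=cv2.inRange(hsv,lo,hi)>0
    m&=(W[...,2]>zl)&(W[...,2]<zh)
    n,l,st,ce=cv2.connectedComponentsWithStats(m.astype(np.uint8))
    for i in range(1,n):
        if st[i,4]>=mn: print(np.round(ce[i]),st[i,4],*fit(W[l==i]))
E
python3 - <<'E'
from h import *
for n in("top","scene"):
    c=grab(n);W=world(c);print(n)
    v=W[200:300,100:500] if n=="top" else W[150:180,200:260]
    print("table z",np.median(v[...,2]))
    for nm,lo,hi in[("red",(0,120,60),(8,255,255)),("blue",(105,120,40),(125,255,255)),("yel",(18,120,60),(32,255,255)),("blk",(0,0,0),(179,255,30))]:
        print(nm);blobs(c,lo,hi,-.02,.2,W)
    if n=="top":
        # height slices of stack
        for zl,zh in((.02,.05),(.05,.08),(.085,.115),(.12,.16)):
            S=W[180:260,370:470].reshape(-1,3);S=S[(S[:,2]>zl)&(S[:,2]<zh)]
            for x0,x1 in():pass
            print(zl,len(S),S.mean(0) if len(S) else 0)
        a=cv2.resize(c["frame"][175:265,375:475],None,fx=6,fy=6,interpolation=cv2.INTER_CUBIC)
    else: a=cv2.resize(c["frame"][230:345,150:260],None,fx=5,fy=5,interpolation=cv2.INTER_CUBIC)
    cv2.imwrite(f"pics/{n}1.png",a)
E
```

```text
top
table z -0.00029568014194791825
red
[369. 185.] 653 [ 0.6062 -0.1578  0.0915] [0.0024 0.0114]
[426. 231.] 75 [ 0.4562 -0.3298  0.0654] [0.039  0.0442]
blue
[308. 100.] 513 [0.8787 0.0218 0.2807] [0.0526 0.0595]
[455. 145.] 30 [ 0.7083 -0.3991  0.0173] [0.0723 0.0776]
[436. 149.] 29 [ 0.6991 -0.3445  0.0175] [0.0732 0.0768]
[173. 158.] 99 [0.6752 0.3831 0.0319] [0.1494 0.1535]
[457. 154.] 30 [ 0.6801 -0.4042  0.0183] [0.0716 0.0765]
[438. 158.] 28 [ 0.6706 -0.3498  0.0168] [0.0736 0.0777]
[257. 177.] 501 [0.6358 0.1829 0.0793] [0.003  0.0123]
[ 70. 238.] 129 [0.4649 0.7366 0.1379] [0.0148 0.0188]
[431. 234.] 92 [ 0.4546 -0.3281  0.0505] [0.0728 0.0779]
yel
[441. 194.] 260 [ 0.5705 -0.3721  0.0739] [0.0472 0.0524]
[316. 231.] 342 [0.4673 0.0065 0.0631] [0.0034 0.0108]
[398. 237.] 272 [ 0.4488 -0.2365  0.0657] [0.0478 0.0532]
[437. 233.] 67 [ 0.456  -0.3293  0.0374] [0.1074 0.1109]
blk
[318.  69.] 247 [ 0.9455 -0.0091  0.0802] [0.0628 0.0676]
[341. 125.] 19 [ 0.7844 -0.0717  0.0316] [0.0335 0.0482]
[286. 126.] 17 [0.7832 0.0915 0.0286] [0.0349 0.0496]
[427. 157.] 96 [ 0.6821 -0.3307
[... 1214 characters left out ...]
.0781]
yel
[287. 202.] 349 [0.4755 0.0081 0.071 ] [0.0034 0.0108]
[217. 250.] 472 [ 0.4471 -0.221   0.0765] [0.0476 0.052 ]
[183. 268.] 207 [ 0.461  -0.3302  0.0384] [0.1066 0.1195]
[216. 321.] 641 [ 0.5685 -0.3535  0.073 ] [0.0477 0.0526]
blk
[35.  4.] 80 [-1.1879  0.2968  0.0412] [0.0448 0.0668]
[161.  23.] 966 [-0.3669  0.3551  0.2023] [0.1531 0.1899]
[280.  17.] 140 [-0.2381  0.8898  0.0673] [0.0251 0.0507]
[53. 90.] 4074 [-0.4893 -0.0289  0.381 ] [0.0762 0.2   ]
[161. 125.] 138 [ 0.0092 -0.0025  0.1227] [0.0941 0.1005]
[349. 141.] 126 [0.4762 0.3206 0.0525] [0.0044 0.0114]
[178. 256.] 129 [ 0.4595 -0.3291  0.0232] [0.1406 0.1445]
[458. 281.] 434 [ 0.9512 -0.01    0.0831] [0.0645 0.0681]
```

View pics/scene1.png

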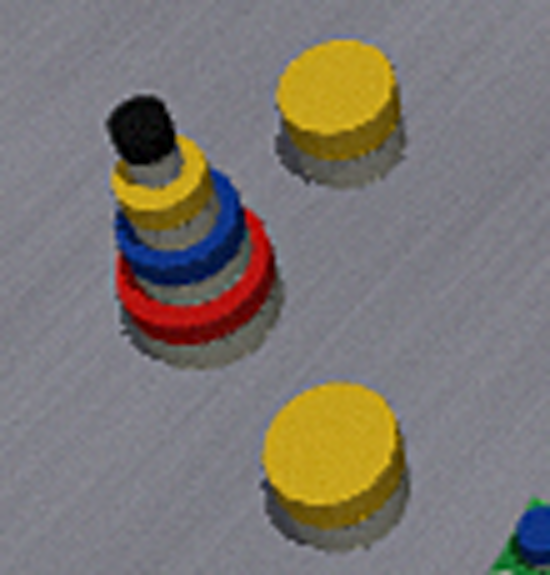

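View pics/top1.png

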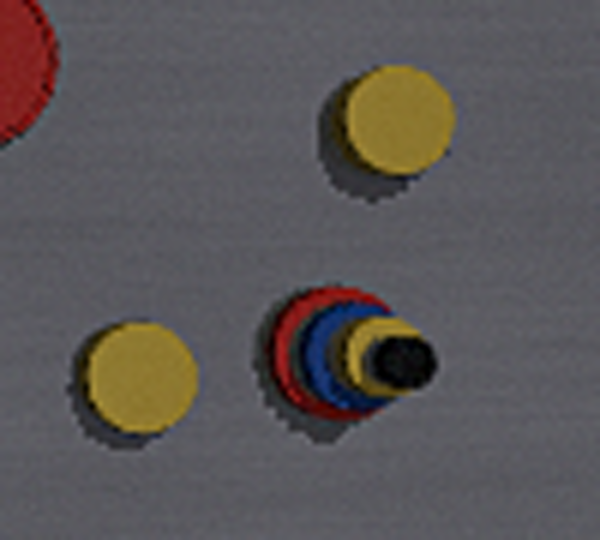

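The crops confirm it. The stack is black, yellow, blue, red from top to bottom. The small yellow lid in the stack measures 38 mm, while the two standalone ones measure about 54 mm or more, so they are look-alikes. The two cameras differ by about 5 mm in x. I'll point the jaws along world x (yaw 90°), so the first grasp settles the true x.

>>> jog_arm([
  [0, 0, 0, 0, 0, -1, 1],
  [0, 0, 0, 0, 0, -1, 1],
  [0, 0, 0, 0, 0, -1, 1],
  [0, 0, 0, 0, 0, -1, 1],
  [0, 0, 0, 0, 0, -1, 1],
  [0, 0, 0, 0, 0, -1, 1],
  [0, 0, 0, 0, 0, -1, 1],
  [0, 0, 0, 0, 0, -1, 1],
  [0, 0, 0, 0, 0, -1, 1],
  [0, 0, 0, 0, 0, -1, 1],
  [0, 0, 0, 0, 0, -1, 1],
  [0, 0, 0, 0, 0, -1, 1],
  [0, 0, 0, 0, 0, -1, 1],
  [0, 0, 0, 0, 0, -1, 1],
  [0, 0, 0, 0, 0, -1, 1],
  [0, 0, 0, 0, 0, -1, 1],
  [0, 0, 0, 0, 0, -0.1, 1],
  [0, 0, 0, 0, 0, 0, 1],
])

```text
time_s: 1.7
tool_pos: [0.1529, -0.5282, 0.2093]
orientation: [-3.141, -0.0, 1.568]
wrist_force: [0.2, 0.3, -0.0]
finger_gap: 1.003
```

>>> jog_arm([
  [0.625, 0.95, 0, 0, 0, 0, 1],
  [0.625, 0.95, 0, 0, 0, 0, 1],
  [0.625, 0.95, 0, 0, 0, 0, 1],
  [0.625, 0.95, 0, 0, 0, 0, 1],
  [0.625, 0.95, 0, 0, 0, 0, 1],
  [0.625, 0.95, 0, 0, 0, 0, 1],
  [0.625, 0.95, 0, 0, 0, 0, 1],
  [0.625, 0.95, 0, 0, 0, 0, 1],
  [0.625, 0.95, 0, 0, 0, 0, 1],
  [0.625, 0.95, 0, 0, 0, 0, 1],
  [0.625, 0.95, 0, 0, 0, 0, 1],
  [0.625, 0.95, 0, 0, 0, 0, 1],
  [0.625, 0.95, 0, 0, 0, 0, 1],
  [0.625, 0.95, 0, 0, 0, 0, 1],
  [0.625, 0.95, 0, 0, 0, 0, 1],
  [0.625, 0.95, 0, 0, 0, 0, 1],
  [0, 0, 0, 0, 0, 0, 1],
  [0, 0, 0, 0, 0, 0, 1],
])

```text
time_s: 3.2
tool_pos: [0.4583, -0.3271, 0.2093]
orientation: [3.142, -0.001, 1.572]
wrist_force: [-0.3, -0.7, -1.0]
finger_gap: 1.001
```

Run:
```python
from h import *
for n in("scene","top"):
    c=grab(n);W=world(c);np.savez(f"/tmp/{n}2.npz",W=W)
    print(n)
    for z0 in np.arange(.20,.30,.01):
        m=(W[...,2]>z0)&(W[...,2]<z0+.01)&(abs(W[...,0]-.458)<.1)&(abs(W[...,1]+.327)<.08)
        P=W[m]
        if len(P)>5: 
            h=np.histogram(P[:,0],np.arange(.36,.56,.01))[0]
            print(round(z0,2),len(P),np.round([P[:,0].min(),P[:,0].max(),P[:,1].min(),P[:,1].max()],4),h)
    if n=="scene":
        cv2.imwrite("pics/s2.png",cv2.resize(c["frame"][150:320,120:270],None,fx=3.5,fy=3.5,interpolation=cv2.INTER_CUBIC))
```

```text
scene
0.24 34 [ 0.4162  0.5143 -0.3372 -0.315 ] [ 0  0  0  0  0 25  1  0  0  0  0  0  0  0  4  4  0  0  0  0]
0.25 99 [ 0.4122  0.5182 -0.3374 -0.315 ] [ 0  0  0  0  0 53  0  0  0  0  0  0  0  0 14 32  0  0  0  0]
0.26 93 [ 0.4115  0.5181 -0.3382 -0.3173] [ 0  0  0  0  0 46  0  0  0  0  0  0  0  0 11 36  0  0  0  0]
0.27 69 [ 0.4104  0.518  -0.3373 -0.3224] [ 0  0  0  0  0 37  1  0  0  0  0  0  0  0 17 14  0  0  0  0]
0.28 51 [ 0.3901  0.5174 -0.3393 -0.3249] [ 0  0  0  2  1 34  1  0  0  0  0  0  0  0  4  9  0  0  0  0]
0.29 152 [ 0.3869  0.536  -0.3398 -0.3138] [ 0  0  2 17  5  4  3  0  0  0  0  0  0  2 11 26 23 59  0  0]
top
0.25 19 [ 0.4006  0.5104 -0.3276 -0.3165] [0 0 0 0 5 4 0 0 0 0 0 0 0 2 6 2 0 0 0 0]
0.26 21 [ 0.3995  0.5102 -0.3271 -0.316 ] [0 0 0 1 6 5 0 0 0 0 0 0 0 2 6 1 0 0 0 0]
0.27 13 [ 0.407   0.5033 -0.3185 -0.3164] [0 0 0 0 4 3 0 0 0 0 0 0 0 1 5 0 0 0 0 0]
0.28 23 [ 0.3928  0.5211 -0.3351 -0.3144] [0 0 0 3 5 2 0 0 0 0 0 0 0 2 8 2 1 0 0 0]
0.29 148 [ 0.3831  0.5297 -0.3394 -0.3134] [ 0  0  8 17 48  2  0  0  0  0  0  0  0  2 45 14 12  0  0  0]
```

View pics/s2.png

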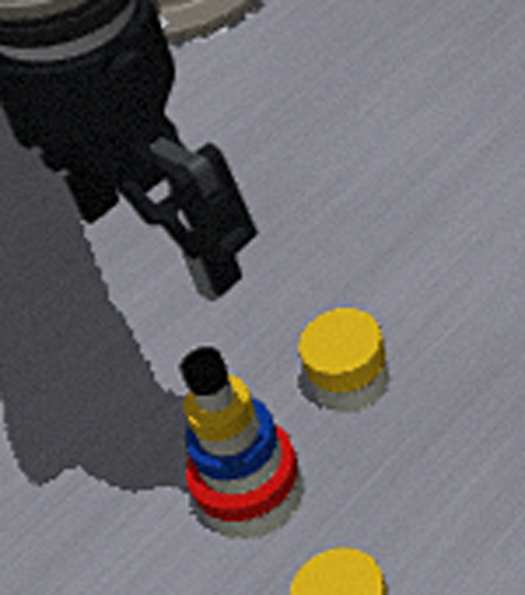

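Run:
```python
import numpy as np
for n in("scene","top"):
    W=np.load(f"/tmp/{n}2.npz")["W"]
    m=(W[...,2]>.165)&(W[...,2]<.26)&(abs(W[...,0]-.458)<.1)&(abs(W[...,1]+.327)<.08)
    for s in(-1,1):
        P=W[m&(s*(W[...,0]-.458)>0)];i=np.argsort(P[:,2])[:6];print(n,s,np.round(P[i],4).tolist())
```

```text
scene -1 [[0.4162, -0.3319, 0.2441], [0.4183, -0.3219, 0.2445], [0.4179, -0.3192, 0.2446], [0.4163, -0.3294, 0.2446], [0.4175, -0.3165, 0.2447], [0.4175, -0.3349, 0.245]]
scene 1 [[0.5104, -0.3332, 0.2451], [0.5099, -0.3347, 0.2464], [0.51, -0.3324, 0.2468], [0.5098, -0.334, 0.2484], [0.5059, -0.3372, 0.2489], [0.5105, -0.3368, 0.249]]
top -1 [[0.4117, -0.3169, 0.2484], [0.4095, -0.3163, 0.2496], [0.4075, -0.3174, 0.2525], [0.4098, -0.3175, 0.2528], [0.4122, -0.3174, 0.2532], [0.4006, -0.3211, 0.2544]]
top 1 [[0.5035, -0.3173, 0.2516], [0.5081, -0.3219, 0.2525], [0.4988, -0.3167, 0.2527], [0.5011, -0.3165, 0.2534], [0.5104, -0.3213, 0.2544], [0.5011, -0.3185, 0.2544]]
```

The visible fingertips sit at z≈0.244 with the TCP at 0.209, which is more than the stated 13 mm swing. I'll shut the fingers here and compare before descending.

>>> jog_arm([
  [-0.1, -0.06, 0, 0, 0, 0, 0],
  [0, 0, 0, 0, 0, 0, 0],
  [0, 0, 0, 0, 0, 0, 0],
  [0, 0, 0, 0, 0, 0, 0],
  [0, 0, 0, 0, 0, 0, 0],
  [0, 0, 0, 0, 0, 0, 0],
  [0, 0, 0, 0, 0, 0, 0],
  [0, 0, 0, 0, 0, 0, 0],
  [0, 0, 0, 0, 0, 0, 0],
  [0, 0, 0, 0, 0, 0, 0],
])

```text
time_s: 4.13
tool_pos: [0.456, -0.3306, 0.2095]
orientation: [-3.142, 0.0, 1.57]
wrist_force: [0.4, 0.1, 0.1]
finger_gap: 0.003
```

Run:
```python
from h import *
print(arm.observe()["finger_gap"],arm.observe()["tool_pos"])
for n in("scene","top"):
    c=grab(n);W=world(c)
    m=(W[...,2]>.155)&(W[...,2]<.27)&(abs(W[...,0]-.458)<.1)&(abs(W[...,1]+.327)<.08)
    P=W[m];i=np.argsort(P[:,2])[:6];print(n,np.round(P[i],4).tolist())
    m&=W[...,2]<.24;P=W[m];print(len(P),P.min(0),P.max(0)) if len(P) else 0
```

```text
0.002754789387781976 [ 0.45599857 -0.33055012  0.20948712]
scene [[0.4658, -0.3322, 0.2323], [0.4633, -0.337, 0.2325], [0.4653, -0.3362, 0.2331], [0.457, -0.3402, 0.2342], [0.4633, -0.3387, 0.2343], [0.4667, -0.3393, 0.2343]]
20 [ 0.45335441 -0.34105596  0.23227735] [ 0.47045183 -0.31875369  0.23928894]
top [[0.4509, -0.3192, 0.2346], [0.4533, -0.3191, 0.2352], [0.4486, -0.3187, 0.2356], [0.4605, -0.3191, 0.2361], [0.4652, -0.3238, 0.2368], [0.4558, -0.3184, 0.2372]]
8 [ 0.44858571 -0.32379039  0.23456149] [ 0.46522966 -0.31836649  0.23759425]
```

Both cameras put the shut tips at z≈0.232 against a reported TCP of 0.2095. So the real tips are about 22.5 mm above the reported TCP, and I'll work with the offset the cameras give. Next I descend around the black jar and check visually before closing.

>>> jog_arm([
  [0, 0, 0, 0, 0, 0, 0.7],
  [0.05, 0, 0, 0, 0, 0, 0.7],
  [0, 0, 0, 0, 0, 0, 0.7],
  [0, 0, 0, 0, 0, 0, 0.7],
  [0, 0, 0, 0, 0, 0, 0.7],
  [0, 0, 0, 0, 0, 0, 0.7],
  [0, 0, 0, 0, 0, 0, 0.7],
  [0, 0, 0.8, 0, 0, 0, 0.7],
  [0, 0, 0.8, 0, 0, 0, 0.7],
  [0, 0, 0.8, 0, 0, 0, 0.7],
  [0, 0, 0.8, 0, 0, 0, 0.7],
  [0, 0, 0.8, 0, 0, 0, 0.7],
  [0, 0, 0.8, 0, 0, 0, 0.7],
  [0, 0, 0.8, 0, 0, 0, 0.7],
  [0, 0, 0.25, 0, 0, 0, 0.7],
  [0, 0, 0, 0, 0, 0, 0.7],
])

```text
time_s: 5.57
tool_pos: [0.4547, -0.3289, 0.0909]
orientation: [-3.139, -0.002, 1.57]
wrist_force: [0.2, 0.1, 0.7]
finger_gap: 0.703
```

```bash
cat > look.py <<'E'
import sys
from h import *
n,out,r0,r1,c0,c1,f=sys.argv[1],sys.argv[2],*map(int,sys.argv[3:7]),float(sys.argv[7])
s=arm.observe();print(s["time_s"],s["finger_gap"],s["tool_pos"],s["wrist_force"])
c=grab(n);np.savez("/tmp/l.npz",W=world(c))
cv2.imwrite("pics/"+out,cv2.resize(c["frame"][r0:r1,c0:c1],None,fx=f,fy=f,interpolation=cv2.INTER_CUBIC))
E
python3 look.py scene s3.png 210 310 140 240 6
python3 - <<'E'
import numpy as np
W=np.load("/tmp/l.npz")["W"][240:275,150:200]
m=(W[...,2]>.095)&(W[...,2]<.16)
for s in (-1,1):
    P=W[m&(s*(W[...,0]-.458)>.013)]
    if len(P): i=np.argsort(P[:,2])[:5];print(np.round(P[i],4).tolist(),P.min(0),P.max(0))
E
```

```text
5.5667 0.7026114864454849 [ 0.45472484 -0.32891732  0.090933  ] [0.17215462 0.06388293 0.6584976 ]
[[0.4427, -0.3339, 0.1053], [0.4438, -0.3372, 0.1064], [0.4422, -0.3356, 0.1068], [0.4265, -0.3257, 0.1183], [0.4275, -0.3345, 0.1187]] [ 0.42030506 -0.33994078  0.10525563] [ 0.44375694 -0.3222054   0.15944205]
[[0.4779, -0.3314, 0.0952], [0.4738, -0.3409, 0.0962], [0.4724, -0.3422, 0.0967], [0.4774, -0.3332, 0.097], [0.4762, -0.3373, 0.0976]] [ 0.47103309 -0.34499011  0.09519846] [ 0.50246277 -0.32178987  0.15667327]
```

View pics/s3.png

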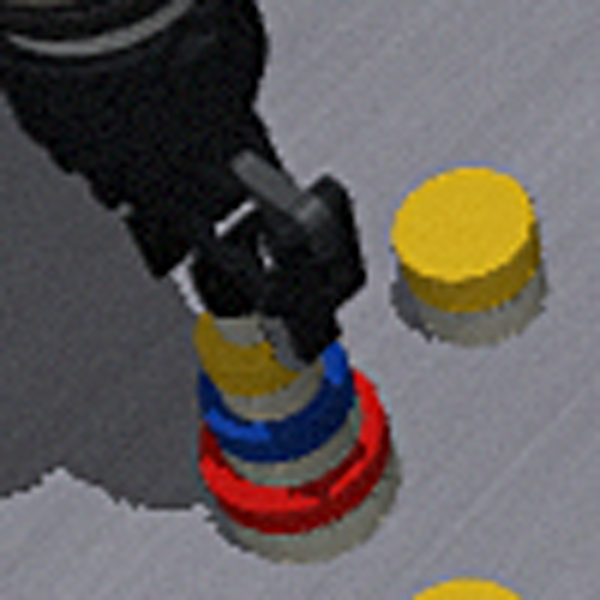

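The fingers straddle the black lid, with the tips near z=0.118 and just above the yellow lid. I'll nudge +x by 1.5 mm and up by 2 mm, then close.

>>> jog_arm([
  [0, 0.08, -0.1, 0, 0, 0, 0.7],
  [0, 0, 0, 0, 0, 0, 0.4],
  [0, 0, 0, 0, 0, 0, 0.36],
  [0, 0, 0, 0, 0, 0, 0.34],
  [0, 0, 0, 0, 0, 0, 0.32],
  [0, 0, 0, 0, 0, 0, 0.3],
  [0, 0, 0, 0, 0, 0, 0.2],
  [0, 0, 0, 0, 0, 0, 0.2],
  [0, 0, 0, 0, 0, 0, 0.2],
  [0, 0, 0, 0, 0, 0, 0.2],
])

```text
time_s: 6.45
tool_pos: [0.4579, -0.3298, 0.0949]
orientation: [3.141, 0.001, 1.57]
wrist_force: [-0.1, 0.0, 3.6]
finger_gap: 0.254
```

>>> jog_arm([
  [0, 0, 0, 0, 0, 0, 0.1],
  [0, 0, 0, 0, 0, 0, 0],
  [0, 0, -0.1, 0, 0, 0, 0],
  [0, 0, -0.3, 0, 0, 0, 0],
  [0, 0, -0.5, 0, 0, 0, 0],
  [0, 0, -0.6, 0, 0, 0, 0],
  [0, 0, 0, 0, 0, 0, 0],
])

```text
time_s: 7.03
tool_pos: [0.4594, -0.3305, 0.1274]
orientation: [3.137, 0.003, 1.57]
wrist_force: [0.8, 0.3, 0.4]
finger_gap: 0.258
```

```bash
python3 look.py scene s4.png 200 320 130 250 5
```

```text
7.0333 0.25792375676243073 [ 0.45937386 -0.3305123   0.1273951 ] [0.75595965 0.31049183 0.43019628]
```

View pics/s4.png

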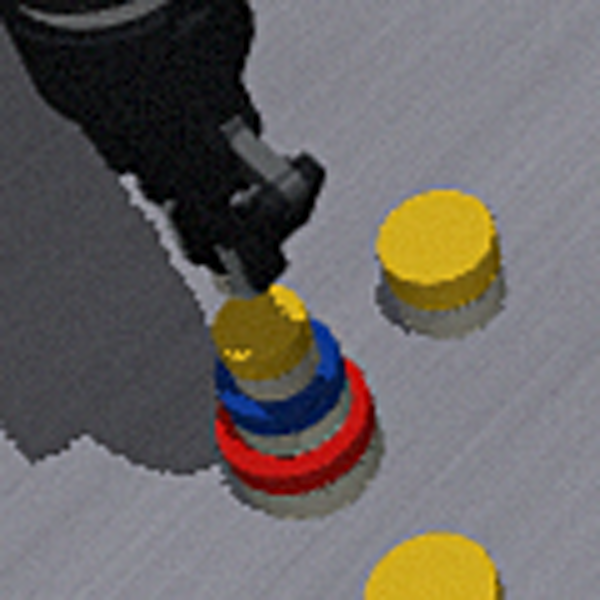

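The black jar is held; its white body shows under the fingers and the yellow lid is clear. Now carrying it to the black dish.

>>> jog_arm([
  [0.3, 0, 0, 0, 0, 0, 0],
  [0.6, 0.03, 0, 0, 0, 0, 0],
  [0.9, 0.03, 0, 0, 0, 0, 0],
  [1, 0.03, 0, 0, 0, 0, 0],
  [1, 0.03, 0, 0, 0, 0, 0],
  [1, 0.03, 0, 0, 0, 0, 0],
  [1, 0.03, 0, 0, 0, 0, 0],
  [1, 0.03, 0, 0, 0, 0, 0],
  [1, 0.03, 0, 0, 0, 0, 0],
  [1, 0.03, 0, 0, 0, 0, 0],
  [1, 0.03, 0, 0, 0, 0, 0],
  [1, 0.03, 0, 0, 0, 0, 0],
  [1, 0.03, 0, 0, 0, 0, 0],
  [1, 0.03, 0, 0, 0, 0, 0],
  [1, 0.03, 0, 0, 0, 0, 0],
  [1, 0.03, 0, 0, 0, 0, 0],
  [1, 0.03, 0, 0, 0, 0, 0],
  [1, 0.03, 0, 0, 0, 0, 0],
])

```text
time_s: 8.58
tool_pos: [0.4666, 0.0086, 0.1239]
orientation: [-3.14, -0.0, 1.571]
wrist_force: [1.5, -0.3, -0.7]
finger_gap: 0.258
```

>>> jog_arm([
  [1, 0.03, 0.2, 0, 0, 0, 0],
  [1, 0.03, 0.3, 0, 0, 0, 0],
  [1, 0.03, 0.3, 0, 0, 0, 0],
  [1, 0.03, 0.3, 0, 0, 0, 0],
  [1, 0.03, 0.3, 0, 0, 0, 0],
  [1, 0.03, 0.3, 0, 0, 0, 0],
  [1, 0.03, 0.3, 0, 0, 0, 0],
  [1, 0.03, 0.3, 0, 0, 0, 0],
  [1, 0.03, 0.3, 0, 0, 0, 0],
  [1, 0.03, 0.3, 0, 0, 0, 0],
  [1, 0.03, 0.3, 0, 0, 0, 0],
  [1, 0.03, 0.3, 0, 0, 0, 0],
  [1, 0, 0.3, 0, 0, 0, 0],
  [1, 0, 0.3, 0, 0, 0, 0],
  [0.8, 0, 0.2, 0, 0, 0, 0],
  [0.5, 0, 0, 0, 0, 0, 0],
  [0.3, 0, 0, 0, 0, 0, 0],
  [0, 0, 0, 0, 0, 0, 0],
])

```text
time_s: 10.08
tool_pos: [0.4744, 0.3202, 0.0386]
orientation: [-3.141, -0.001, 1.573]
wrist_force: [-0.9, 0.9, -0.7]
finger_gap: 0.258
```

```bash
python3 look.py scene s5.png 90 170 300 400 6
python3 - <<'E'
from h import *
W=np.load("/tmp/l.npz")["W"]
P=W.reshape(-1,3)
m=(np.hypot(P[:,0]-.475,P[:,1]-.32)<.06)&(P[:,2]>.02)&(P[:,2]<.2);Q=P[m];i=np.argsort(Q[:,2])[:8];print(np.round(Q[i],4).tolist())
E
```

```text
10.0833 0.2579988001058893 [0.474403   0.32021891 0.0385988 ] [-0.907853    0.91692786 -0.66085309]
[[0.4817, 0.3137, 0.0521], [0.4853, 0.3193, 0.054], [0.4878, 0.3209, 0.0541], [0.4806, 0.3093, 0.0545], [0.4708, 0.3136, 0.055], [0.4785, 0.3126, 0.0552], [0.4862, 0.3117, 0.0554], [0.4764, 0.3102, 0.0558]]
```

View pics/s5.png

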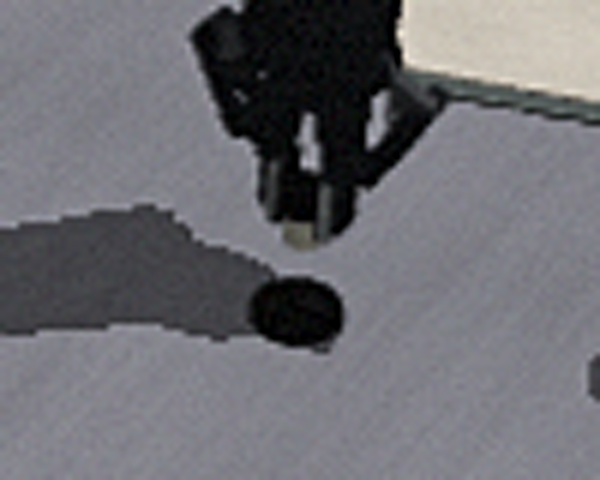

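Jar bottom at z≈0.052, as predicted, and centred over the dish. Lowering.

>>> jog_arm([
  [0, 0, 0.3, 0, 0, 0, 0],
  [0, 0, 0.5, 0, 0, 0, 0],
  [0, 0, 0.5, 0, 0, 0, 0],
  [0, 0, 0.5, 0, 0, 0, 0],
  [0, 0, 0.3, 0, 0, 0, 0],
  [0, 0, 0.1, 0, 0, 0, 0],
  [0, 0, 0.05, 0, 0, 0, 0],
  [0, 0, 0.05, 0, 0, 0, 0],
  [0, 0, 0.05, 0, 0, 0, 0],
  [0, 0, 0, 0, 0, 0, 0],
])

```text
time_s: 10.97
tool_pos: [0.4758, 0.3186, -0.0083]
orientation: [3.141, -0.0, 1.57]
wrist_force: [-0.3, -0.4, -0.7]
finger_gap: 0.261
```

>>> jog_arm([
  [0, 0, 0.05, 0, 0, 0, 0],
  [0, 0, 0.05, 0, 0, 0, 0],
  [0, 0, 0, 0, 0, 0, 0],
])

```text
time_s: 11.22
tool_pos: [0.4759, 0.3187, -0.0101]
orientation: [3.141, -0.0, 1.57]
wrist_force: [-1.3, 0.5, 1.5]
finger_gap: 0.26
```

>>> jog_arm([
  [0, 0, 0.05, 0, 0, 0, 0],
  [0, 0, 0.05, 0, 0, 0, 0],
  [0, 0, 0, 0, 0, 0, 0],
])

```text
time_s: 11.47
tool_pos: [0.4759, 0.3188, -0.0102]
orientation: [3.14, 0.0, 1.57]
wrist_force: [-3.5, -3.3, 12.8]
finger_gap: 0.256
```

Contact on the dish floor. Release and back off.

>>> jog_arm([
  [0, 0, -0.05, 0, 0, 0, 0.3],
  [0, 0, 0, 0, 0, 0, 0.35],
  [0, 0, 0, 0, 0, 0, 0.6],
  [0, 0, 0, 0, 0, 0, 0.75],
  [0, 0, 0, 0, 0, 0, 0.75],
  [0, 0, 0, 0, 0, 0, 0.75],
  [0, 0, -0.3, 0, 0, 0, 0.75],
  [0, 0, -0.8, 0, 0, 0, 0.75],
  [0, 0, -1, 0, 0, 0, 0.75],
  [0, 0, -1, 0, 0, 0, 0.75],
  [0, 0, -1, 0, 0, 0, 0.75],
  [0, 0, -1, 0, 0, 0, 0.75],
  [0, 0, -1, 0, 0, 0, 0.75],
  [-0.5, 0, -1, 0, 0, 0, 0.75],
  [-1, 0, 0, 0, 0, 0, 0.75],
  [-1, 0, 0, 0, 0, 0, 0.75],
  [-1, 0, 0, 0, 0, 0, 0.75],
  [-1, 0, 0, 0, 0, 0, 0.75],
  [-1, 0, 0, 0, 0, 0, 0.75],
])

```text
time_s: 13.05
tool_pos: [0.4753, 0.2076, 0.1309]
orientation: [3.141, -0.0, 1.57]
wrist_force: [-0.7, -0.2, -0.2]
finger_gap: 0.749
```

Run:
```python
from h import *
s=arm.observe();print(s["time_s"],s["tool_pos"])
for n in("top","scene"):
    c=grab(n);W=world(c);print(n)
    blobs(c,(0,0,0),(179,255,45),.001,.06,W);print("y");blobs(c,(18,120,60),(32,255,255),.001,.15,W)
    print("r");blobs(c,(0,120,60),(8,255,255),.001,.05,W);print("b");blobs(c,(105,120,40),(125,255,255),.001,.08,W,60)
    r=(190,280,165,265) if n=="top" else (110,170,310,390)
    cv2.imwrite(f"pics/{n}6.png",cv2.resize(c["frame"][r[0]:r[1],r[2]:r[3]],None,fx=5,fy=5,interpolation=cv2.INTER_CUBIC))
```

```text
13.05 [0.47534349 0.20755633 0.13094698]
top
[310. 126.] 264 [0.7868 0.0193 0.2157] [0.0352 0.0539]
[427. 158.] 105 [ 0.682  -0.3307  0.0596] [0.0261 0.0495]
[198. 167.] 33 [0.6708 0.3592 0.0398] [0.0217 0.0592]
[ 67. 230.] 16 [0.49   0.7489 0.0545] [0.0106 0.0144]
[420. 234.] 30 [ 0.4543 -0.311   0.0511] [0.0266 0.0371]
[318. 358.] 67 [0.0863 0.0082 0.11  ] [0.0085 0.0162]
[344. 364.] 17 [ 0.0712 -0.0685  0.0437] [0.0057 0.0123]
[331. 376.] 471 [ 0.0226 -0.0209  0.137 ] [0.0316 0.0598]
y
[441. 194.] 260 [ 0.568  -0.3613  0.0548] [0.0474 0.0533]
[316. 232.] 263 [0.4672 0.0064 0.0638] [0.0036 0.0107]
[398. 237.] 270 [ 0.4474 -0.2361  0.065 ] [0.0481 0.052 ]
[439. 234.] 146 [ 0.4554 -0.33    0.0386] [0.107  0.1109]
r
[369. 184.] 507 [ 0.6066 -0.1575  0.0917] [0.0034 0.0102]
[427. 232.] 93 [ 0.4548 -0.3306  0.0656] [0.0391 0.0438]
b
[308. 101.] 517 [0.8782 0.0207 0.2817] [0.0523 0.0585]
[257. 177.] 394 [0.6353 0.1818 0.0773] [0.0036 0.0116]
[ 70. 238.] 130 [0.4649 0.7382 0.1395] [0.0147 0.0197]
[431. 234.] 95 [ 0.4549 -0.3284  0.052 ] [0.073  0.0779]
scene
[35.  4.] 79 [-1.1958  0.2993 
[... 580 characters left out ...]
] [0.1071 0.1108]
[216. 321.] 643 [ 0.5726 -0.3574  0.0633] [0.0479 0.0527]
r
[292. 269.] 916 [ 0.6108 -0.1577  0.0945] [0.0036 0.0108]
[190. 289.] 275 [ 0.4613 -0.3318  0.0648] [0.0386 0.0451]
b
[11.  5.] 281 [-1.327   0.2632  0.1415] [0.0204 0.0537]
[405.  81.] 85 [0.468  0.743  0.1388] [0.0137 0.0189]
[373. 189.] 429 [0.6426 0.1827 0.0826] [0.004  0.0109]
[424. 289.] 1692 [0.8828 0.0197 0.283 ] [0.0491 0.0605]
[187. 279.] 231 [ 0.4599 -0.3296  0.0521] [0.0726 0.0779]
[258. 337.] 89 [ 0.6762 -0.3496  0.0191] [0.073 0.077]
[271. 343.] 89 [ 0.7041 -0.3452  0.0182] [0.0736 0.0773]
[242. 364.] 99 [ 0.6861 -0.4048  0.0186] [0.0732 0.0769]
[256. 370.] 99 [ 0.7135 -0.3996  0.0188] [0.0738 0.0777]
```

View pics/scene6.png

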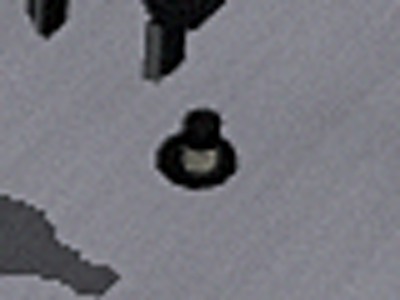

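Black stands upright and centred in its dish, and the rest of the stack is intact. Back to the stack for the yellow jar, at about (0.458, -0.330).

>>> jog_arm([
  [-1, -0.05, 0, 0, 0, 0, 0.75],
  [-1, -0.05, 0, 0, 0, 0, 0.75],
  [-1, -0.05, 0, 0, 0, 0, 0.75],
  [-1, -0.05, 0, 0, 0, 0, 0.75],
  [-1, -0.05, 0, 0, 0, 0, 0.75],
  [-1, -0.05, 0, 0, 0, 0, 0.75],
  [-1, -0.05, 0, 0, 0, 0, 0.75],
  [-1, -0.05, 0, 0, 0, 0, 0.75],
  [-1, -0.05, 0, 0, 0, 0, 0.75],
  [-1, -0.05, 0, 0, 0, 0, 0.75],
  [-1, -0.05, 0, 0, 0, 0, 0.75],
  [-1, -0.05, 0, 0, 0, 0, 0.75],
  [-1, -0.05, 0, 0, 0, 0, 0.75],
  [-1, -0.05, 0, 0, 0, 0, 0.75],
  [-1, -0.05, 0, 0, 0, 0, 0.75],
  [-1, -0.05, 0, 0, 0, 0, 0.75],
  [-1, -0.05, 0, 0, 0, 0, 0.75],
  [-1, 0, 0, 0, 0, 0, 0.75],
  [-1, 0, 0, 0, 0, 0, 0.75],
])

```text
time_s: 14.73
tool_pos: [0.4587, -0.1715, 0.1309]
orientation: [3.141, -0.0, 1.571]
wrist_force: [0.3, 0.1, -0.1]
finger_gap: 0.75
```

>>> jog_arm([
  [-1, 0, 0, 0, 0, 0, 0.75],
  [-1, 0, 0, 0, 0, 0, 0.75],
  [-1, 0, 0, 0, 0, 0, 0.75],
  [-1, 0, 0, 0, 0, 0, 0.75],
  [-1, 0, 0, 0, 0, 0, 0.75],
  [-1, 0, 0, 0, 0, 0, 0.75],
  [-1, 0, 0, 0, 0, 0, 0.75],
  [-0.7, 0, 0, 0, 0, 0, 0.75],
  [-0.3, 0, 0, 0, 0, 0, 0.75],
  [0, 0, 0, 0, 0, 0, 0.75],
  [0, 0, 0, 0, 0, 0, 0.75],
])

```text
time_s: 15.65
tool_pos: [0.4584, -0.3303, 0.1305]
orientation: [3.141, -0.001, 1.571]
wrist_force: [0.9, 0.9, 1.0]
finger_gap: 0.75
```

>>> jog_arm([
  [0, 0, 0.5, 0, 0, 0, 0.75],
  [0, 0, 0.8, 0, 0, 0, 0.75],
  [0, 0, 0.8, 0, 0, 0, 0.75],
  [0, 0, 0.8, 0, 0, 0, 0.75],
  [0, 0, 0.5, 0, 0, 0, 0.75],
  [0, 0, 0.15, 0, 0, 0, 0.75],
  [0, 0, 0, 0, 0, 0, 0.75],
  [0, 0, 0, 0, 0, 0, 0.55],
  [0, 0, 0, 0, 0, 0, 0.52],
  [0, 0, 0, 0, 0, 0, 0.5],
  [0, 0, 0, 0, 0, 0, 0.48],
  [0, 0, 0, 0, 0, 0, 0.46],
  [0, 0, 0, 0, 0, 0, 0.4],
  [0, 0, 0, 0, 0, 0, 0.3],
  [0, 0, 0, 0, 0, 0, 0.2],
  [0, 0, 0, 0, 0, 0, 0],
])

```text
time_s: 16.98
tool_pos: [0.4585, -0.3321, 0.0603]
orientation: [3.14, 0.001, 1.57]
wrist_force: [0.4, -0.0, 5.1]
finger_gap: 0.425
```

>>> jog_arm([
  [0, 0, 0, 0, 0, 0, 0],
  [0, 0, -0.1, 0, 0, 0, 0],
  [0, 0, -0.3, 0, 0, 0, 0],
  [0, 0, -0.5, 0, 0, 0, 0],
  [0, 0, -0.6, 0, 0, 0, 0],
  [0, 0, 0, 0, 0, 0, 0],
])

```text
time_s: 17.48
tool_pos: [0.4597, -0.3325, 0.0922]
orientation: [3.138, 0.003, 1.57]
wrist_force: [0.6, -1.2, -0.1]
finger_gap: 0.423
```

```bash
python3 look.py scene s7.png 200 320 130 250 5
```

```text
17.4833 0.4228804843085921 [ 0.45974038 -0.33249819  0.09217601] [ 0.55569938 -1.18721238 -0.09450635]
```

View pics/s7.png

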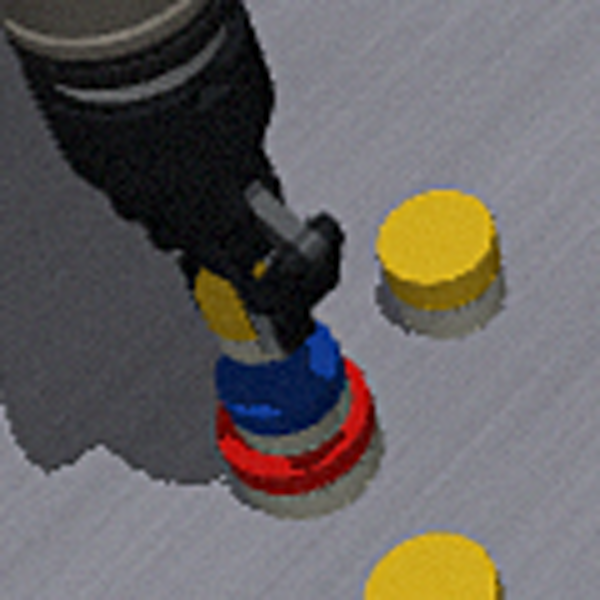

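Yellow is held and upright, clear of blue. Both cameras give an offset to the dish of (+0.012, +0.337).

>>> jog_arm([
  [0.3, 0, 0, 0, 0, 0, 0],
  [0.6, 0.06, 0, 0, 0, 0, 0],
  [0.9, 0.06, 0, 0, 0, 0, 0],
  [1, 0.06, 0, 0, 0, 0, 0],
  [1, 0.06, 0, 0, 0, 0, 0],
  [1, 0.06, 0, 0, 0, 0, 0],
  [1, 0.06, 0, 0, 0, 0, 0],
  [1, 0.06, 0, 0, 0, 0, 0],
  [1, 0.06, 0, 0, 0, 0, 0],
  [1, 0.06, 0.2, 0, 0, 0, 0],
  [1, 0.06, 0.3, 0, 0, 0, 0],
  [1, 0, 0.3, 0, 0, 0, 0],
  [1, 0, 0.3, 0, 0, 0, 0],
  [1, 0, 0.3, 0, 0, 0, 0],
  [1, 0, 0.3, 0, 0, 0, 0],
  [1, 0, 0.3, 0, 0, 0, 0],
  [1, 0, 0.3, 0, 0, 0, 0],
  [0.7, 0, 0.2, 0, 0, 0, 0],
  [0.35, 0, 0, 0, 0, 0, 0],
  [0, 0, 0, 0, 0, 0, 0],
])

```text
time_s: 19.2
tool_pos: [0.469, 0.0085, 0.0391]
orientation: [-3.14, -0.001, 1.575]
wrist_force: [-0.4, 0.1, -1.1]
finger_gap: 0.424
```

>>> jog_arm([
  [0, 0, 0.3, 0, 0, 0, 0],
  [0, 0, 0.5, 0, 0, 0, 0],
  [0, 0, 0.5, 0, 0, 0, 0],
  [0, 0, 0.5, 0, 0, 0, 0],
  [0, 0, 0.3, 0, 0, 0, 0],
  [0, 0, 0.1, 0, 0, 0, 0],
  [0, 0, 0.05, 0, 0, 0, 0],
  [0, 0, 0.05, 0, 0, 0, 0],
  [0, 0, 0, 0, 0, 0, 0],
])

```text
time_s: 19.95
tool_pos: [0.4706, 0.0054, -0.0064]
orientation: [3.141, -0.0, 1.57]
wrist_force: [-0.8, -0.4, -1.6]
finger_gap: 0.421
```

>>> jog_arm([
  [0, 0, 0.05, 0, 0, 0, 0],
  [0, 0, 0.05, 0, 0, 0, 0],
  [0, 0, 0.05, 0, 0, 0, 0],
  [0, 0, 0.05, 0, 0, 0, 0],
  [0, 0, 0, 0, 0, 0, 0],
])

```text
time_s: 20.37
tool_pos: [0.4701, 0.0054, -0.0106]
orientation: [-3.141, 0.0, 1.57]
wrist_force: [0.4, -0.0, -1.4]
finger_gap: 0.42
```

>>> jog_arm([
  [0, 0, 0.05, 0, 0, 0, 0],
  [0, 0, 0.05, 0, 0, 0, 0],
  [0, 0, 0, 0, 0, 0, 0],
])

```text
time_s: 20.62
tool_pos: [0.4702, 0.0053, -0.0108]
orientation: [-3.141, 0.001, 1.57]
wrist_force: [-4.8, 0.2, 14.4]
finger_gap: 0.42
```

Contact. Releasing and rising; I'll check while clear.

>>> jog_arm([
  [0, 0, -0.05, 0, 0, 0, 0.46],
  [0, 0, 0, 0, 0, 0, 0.5],
  [0, 0, 0, 0, 0, 0, 0.7],
  [0, 0, 0, 0, 0, 0, 0.9],
  [0, 0, 0, 0, 0, 0, 0.9],
  [0, 0, 0, 0, 0, 0, 0.9],
  [0, 0, -0.3, 0, 0, 0, 0.9],
  [0, 0, -0.8, 0, 0, 0, 0.9],
  [0, 0, -1, 0, 0, 0, 0.9],
  [0, 0, -1, 0, 0, 0, 0.9],
  [0, 0, -1, 0, 0, 0, 0.9],
  [0, 0, -1, 0, 0, 0, 0.9],
  [-0.5, 0, -0.8, 0, 0, 0, 0.9],
  [-1, 0, 0, 0, 0, 0, 0.9],
  [-1, 0, 0, 0, 0, 0, 0.9],
  [-1, 0, 0, 0, 0, 0, 0.9],
  [-1, 0, 0, 0, 0, 0, 0.9],
  [-1, 0, 0, 0, 0, 0, 0.9],
  [-1, 0, 0, 0, 0, 0, 0.9],
])

```text
time_s: 22.2
tool_pos: [0.47, -0.1255, 0.1069]
orientation: [3.141, 0.0, 1.57]
wrist_force: [0.6, -0.3, -1.0]
finger_gap: 0.898
```

```bash
cat > chk.py <<'E'
from h import *
s=arm.observe();print(s["time_s"],s["tool_pos"])
for n in("top","scene"):
    c=grab(n);W=world(c);print(n)
    print("y");blobs(c,(18,120,60),(32,255,255),.001,.15,W)
    print("r");blobs(c,(0,120,60),(8,255,255),.001,.05,W);print("b");blobs(c,(105,120,40),(125,255,255),.001,.08,W,80)
    cv2.imwrite(f"pics/{n}_l.png",c["frame"])
E
python3 chk.py; python3 look.py scene s8.png 150 260 220 340 5
```

```text
22.2 [ 0.47003472 -0.12549209  0.10690067]
top
y
[441. 194.] 261 [ 0.569  -0.361   0.0553] [0.0476 0.0538]
[316. 231.] 307 [0.4673 0.0067 0.0633] [0.0071 0.0441]
r
[369. 184.] 496 [ 0.606  -0.1576  0.0914] [0.0033 0.0127]
[432. 224.] 21 [ 0.4797 -0.3362  0.0311] [0.0397 0.0428]
b
[308. 101.] 517 [0.8781 0.0216 0.2801] [0.0526 0.0587]
[257. 177.] 396 [0.6363 0.182  0.0782] [0.0036 0.0109]
[ 70. 238.] 130 [0.4648 0.7377 0.1385] [0.0142 0.0184]
[436. 234.] 221 [ 0.4544 -0.3299  0.0511] [0.0731 0.0776]
scene
y
[287. 199.] 333 [0.4703 0.0126 0.0793] [0.0102 0.0402]
[217. 250.] 468 [ 0.451  -0.2316  0.0564] [0.0475 0.052 ]
[216. 321.] 640 [ 0.5735 -0.3615  0.0561] [0.0478 0.0523]
r
[292. 269.] 926 [ 0.6118 -0.1573  0.0938] [0.0036 0.0108]
[190. 289.] 275 [ 0.4609 -0.3321  0.0659] [0.0387 0.0448]
b
[12.  5.] 281 [-1.3288  0.262   0.1497] [0.0201 0.053 ]
[405.  81.] 83 [0.4693 0.7395 0.1384] [0.0139 0.0186]
[373. 189.] 441 [0.6437 0.1822 0.0825] [0.0039 0.0106]
[424. 289.] 1697 [0.8821 0.0191 0.2825] [0.0489 0.0592]
[186. 275.] 492 [ 0.4598 -0.3296  0.0549] [0.0732 0.0781]
[258. 337.] 89 [ 0.6764 -0.35    0.0181] [0.0732 0.0766]
[271. 343.] 91 [ 0.7039 -0.3452  0.0187] [0.0736 0.078 ]
[242. 364.] 99 [ 0.6856 -0.4041  0.0194] [0.0731 0.0762]
[256. 370.] 100 [ 0.7138 -0.3998  0.0191] [0.0733 0.076 ]
22.3 0.9006309595072767 [ 0.46966258 -0.12927401  0.10665948] [-0.42483071  0.09375021 -0.02070009]
```

View pics/s8.png

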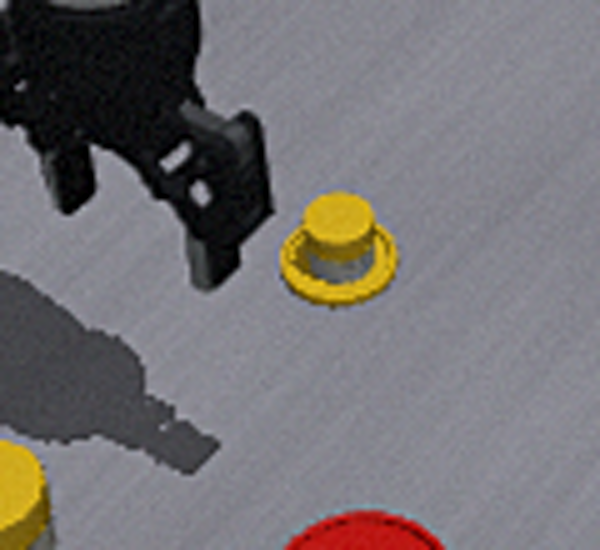

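Yellow stands flat and centred in its dish. Next is blue at about (0.458, -0.330), top at 0.074.

>>> jog_arm([
  [-1, -0.06, 0, 0, 0, 0, 0.9],
  [-1, -0.06, 0, 0, 0, 0, 0.9],
  [-1, -0.06, 0, 0, 0, 0, 0.9],
  [-1, -0.06, 0, 0, 0, 0, 0.9],
  [-1, -0.06, 0, 0, 0, 0, 0.9],
  [-1, -0.06, 0, 0, 0, 0, 0.9],
  [-1, -0.06, 0, 0, 0, 0, 0.9],
  [-1, -0.06, 0, 0, 0, 0, 0.9],
  [-1, -0.06, 0, 0, 0, 0, 0.9],
  [-0.7, -0.06, 0, 0, 0, 0, 0.9],
  [-0.4, 0, 0, 0, 0, 0, 0.9],
  [0, 0, 0, 0, 0, 0, 0.9],
  [0, 0, 0, 0, 0, 0, 0.9],
])

```text
time_s: 23.43
tool_pos: [0.4584, -0.3252, 0.1064]
orientation: [3.141, -0.001, 1.571]
wrist_force: [0.4, 1.5, 0.7]
finger_gap: 0.901
```

>>> jog_arm([
  [-0.2, 0, 0.5, 0, 0, 0, 0.9],
  [0, 0, 0.8, 0, 0, 0, 0.9],
  [0, 0, 0.8, 0, 0, 0, 0.9],
  [0, 0, 0.8, 0, 0, 0, 0.9],
  [0, 0, 0.7, 0, 0, 0, 0.9],
  [0, 0, 0.4, 0, 0, 0, 0.9],
  [0, 0, 0.15, 0, 0, 0, 0.9],
  [0, 0, 0, 0, 0, 0, 0.75],
  [0, 0, 0, 0, 0, 0, 0.7],
  [0, 0, 0, 0, 0, 0, 0.68],
  [0, 0, 0, 0, 0, 0, 0.65],
  [0, 0, 0, 0, 0, 0, 0.62],
  [0, 0, 0, 0, 0, 0, 0.5],
  [0, 0, 0, 0, 0, 0, 0.3],
  [0, 0, 0, 0, 0, 0, 0],
  [0, 0, 0, 0, 0, 0, 0],
])

```text
time_s: 24.77
tool_pos: [0.4587, -0.3312, 0.0246]
orientation: [3.14, 0.001, 1.57]
wrist_force: [-0.5, 0.3, 5.8]
finger_gap: 0.59
```

Blue is gripped (50 mm). Lifting 40 mm and carrying by (+0.182, +0.512).

>>> jog_arm([
  [0, 0, -0.1, 0, 0, 0, 0],
  [0, 0, -0.3, 0, 0, 0, 0],
  [0, 0, -0.6, 0, 0, 0, 0],
  [0, 0, -0.7, 0, 0, 0, 0],
  [0, 0, -0.3, 0, 0, 0, 0],
  [0.3, 0.1, 0, 0, 0, 0, 0],
  [0.6, 0.3, 0, 0, 0, 0, 0],
  [0.9, 0.35, 0, 0, 0, 0, 0],
  [1, 0.35, 0, 0, 0, 0, 0],
  [1, 0.35, 0, 0, 0, 0, 0],
  [1, 0.35, 0, 0, 0, 0, 0],
  [1, 0.35, 0, 0, 0, 0, 0],
  [1, 0.35, 0, 0, 0, 0, 0],
  [1, 0.35, 0, 0, 0, 0, 0],
  [1, 0.35, 0, 0, 0, 0, 0],
  [1, 0.35, 0, 0, 0, 0, 0],
  [1, 0.35, 0, 0, 0, 0, 0],
  [1, 0.35, 0, 0, 0, 0, 0],
  [1, 0.35, 0, 0, 0, 0, 0],
])

```text
time_s: 26.35
tool_pos: [0.5495, -0.0716, 0.0626]
orientation: [-3.14, -0.001, 1.572]
wrist_force: [0.1, 0.7, -0.4]
finger_gap: 0.585
```

>>> jog_arm([
  [1, 0.35, 0, 0, 0, 0, 0],
  [1, 0.35, 0, 0, 0, 0, 0],
  [1, 0.35, 0, 0, 0, 0, 0],
  [1, 0.35, 0, 0, 0, 0, 0],
  [1, 0.35, 0, 0, 0, 0, 0],
  [1, 0.35, 0.1, 0, 0, 0, 0],
  [1, 0.35, 0.2, 0, 0, 0, 0],
  [1, 0.35, 0.3, 0, 0, 0, 0],
  [1, 0.35, 0.3, 0, 0, 0, 0],
  [1, 0.35, 0.3, 0, 0, 0, 0],
  [1, 0.35, 0.3, 0, 0, 0, 0],
  [0.9, 0.35, 0, 0, 0, 0, 0],
  [0.6, 0.2, 0, 0, 0, 0, 0],
  [0.3, 0.1, 0, 0, 0, 0, 0],
  [0, 0, 0, 0, 0, 0, 0],
  [0, 0, 0, 0, 0, 0, 0],
])

```text
time_s: 27.68
tool_pos: [0.6401, 0.1808, 0.0333]
orientation: [-3.141, 0.001, 1.57]
wrist_force: [0.5, -0.6, -0.8]
finger_gap: 0.591
```

```bash
python3 look.py scene s9.png 120 230 310 430 5
```

```text
27.6833 0.5914383539146387 [0.640059   0.18077563 0.03330044] [ 0.48718171 -0.56658081 -0.77694954]
```

View pics/s9.png

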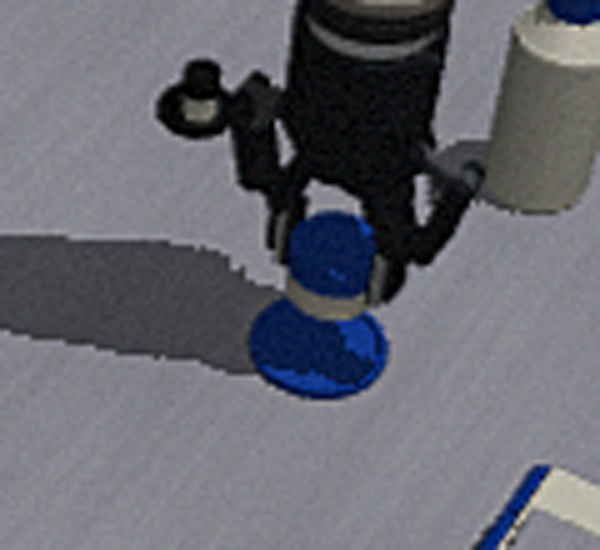

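Blue is upright above its dish, with the wash bottle well behind. Lowering.

>>> jog_arm([
  [0, 0, 0.3, 0, 0, 0, 0],
  [0, 0, 0.5, 0, 0, 0, 0],
  [0, 0, 0.5, 0, 0, 0, 0],
  [0, 0, 0.4, 0, 0, 0, 0],
  [0, 0, 0.2, 0, 0, 0, 0],
  [0, 0, 0.1, 0, 0, 0, 0],
  [0, 0, 0.05, 0, 0, 0, 0],
  [0, 0, 0.05, 0, 0, 0, 0],
  [0, 0, 0.05, 0, 0, 0, 0],
  [0, 0, 0, 0, 0, 0, 0],
])

```text
time_s: 28.57
tool_pos: [0.6407, 0.1814, -0.0093]
orientation: [3.141, -0.0, 1.57]
wrist_force: [-0.5, 0.6, -0.7]
finger_gap: 0.588
```

>>> jog_arm([
  [0, 0, 0.05, 0, 0, 0, 0],
  [0, 0, 0.05, 0, 0, 0, 0],
  [0, 0, 0.05, 0, 0, 0, 0],
  [0, 0, 0, 0, 0, 0, 0],
])

```text
time_s: 28.9
tool_pos: [0.6406, 0.1813, -0.0123]
orientation: [3.141, -0.0, 1.57]
wrist_force: [-0.4, -0.7, 0.7]
finger_gap: 0.593
```

>>> jog_arm([
  [0, 0, 0.05, 0, 0, 0, 0],
  [0, 0, 0.05, 0, 0, 0, 0],
  [0, 0, 0, 0, 0, 0, 0],
])

```text
time_s: 29.15
tool_pos: [0.6406, 0.1813, -0.0123]
orientation: [3.141, 0.0, 1.57]
wrist_force: [-2.8, -1.6, 8.6]
finger_gap: 0.59
```

Contact. Release, rise with the fingers fully open, and head back.

>>> jog_arm([
  [0, 0, -0.05, 0, 0, 0, 0.63],
  [0, 0, 0, 0, 0, 0, 0.7],
  [0, 0, 0, 0, 0, 0, 1],
  [0, 0, 0, 0, 0, 0, 1],
  [0, 0, 0, 0, 0, 0, 1],
  [0, 0, 0, 0, 0, 0, 1],
  [0, 0, -0.3, 0, 0, 0, 1],
  [0, 0, -0.8, 0, 0, 0, 1],
  [0, 0, -1, 0, 0, 0, 1],
  [0, 0, -1, 0, 0, 0, 1],
  [0, 0, -1, 0, 0, 0, 1],
  [-0.5, -0.2, -0.5, 0, 0, 0, 1],
  [-1, -0.35, 0, 0, 0, 0, 1],
  [-1, -0.35, 0, 0, 0, 0, 1],
  [-1, -0.35, 0, 0, 0, 0, 1],
  [-1, -0.35, 0, 0, 0, 0, 1],
  [-1, -0.35, 0, 0, 0, 0, 1],
  [-1, -0.35, 0, 0, 0, 0, 1],
  [-0.5, -0.2, 0, 0, 0, 0, 1],
])

```text
time_s: 30.73
tool_pos: [0.5889, 0.0362, 0.0781]
orientation: [-3.14, 0.003, 1.565]
wrist_force: [0.2, -0.7, 0.7]
finger_gap: 1.001
```

```bash
python3 chk.py; python3 look.py scene s10.png 140 240 300 420 5
```

```text
30.7333 [0.58893854 0.03623321 0.07814604]
top
y
[441. 194.] 261 [ 0.5683 -0.3612  0.0538] [0.0475 0.053 ]
[398. 238.] 269 [ 0.4454 -0.2307  0.0535] [0.0477 0.0521]
r
[369. 184.] 505 [ 0.6069 -0.1573  0.092 ] [0.0034 0.0107]
[431. 233.] 356 [ 0.4546 -0.3307  0.0651] [0.0392 0.0451]
b
[308. 101.] 513 [0.8786 0.0204 0.282 ] [0.0524 0.059 ]
[257. 177.] 440 [0.6355 0.182  0.0773] [0.0328 0.0407]
[ 70. 238.] 130 [0.4648 0.7364 0.1372] [0.0143 0.0197]
scene
y
[287. 199.] 326 [0.4698 0.0073 0.0693] [0.0207 0.0406]
[217. 250.] 469 [ 0.4511 -0.231   0.0555] [0.0476 0.0525]
[216. 321.] 643 [ 0.5732 -0.3571  0.0635] [0.0479 0.0517]
r
[292. 269.] 941 [ 0.6127 -0.157   0.0941] [0.0036 0.0102]
[189. 284.] 684 [ 0.4595 -0.3309  0.0677] [0.0394 0.0438]
b
[12.  5.] 281 [-1.3278  0.2604  0.1421] [0.0202 0.0554]
[405.  81.] 86 [0.4693 0.7382 0.1371] [0.0134 0.0178]
[374. 186.] 437 [0.6423 0.1805 0.0785] [0.031  0.0419]
[424. 289.] 1695 [0.8841 0.0187 0.2826] [0.049  0.0595]
[258. 337.] 87 [ 0.6766 -0.3499  0.0181] [0.073  0.0773]
[271. 343.] 91 [ 0.7043 -0.3447  0.0187] [0.0735 0.077 ]
[242. 364.] 100 [ 0.6865 -0.4043  0.0189] [0.0733 0.0777]
[256. 370.] 99 [ 0.714  -0.4008  0.0183] [0.0735 0.0765]
30.8333 1.0025415214518325 [0.58952476 0.03730365 0.07827575] [ 0.16444475 -0.03425922 -0.22111181]
```

View pics/s10.png

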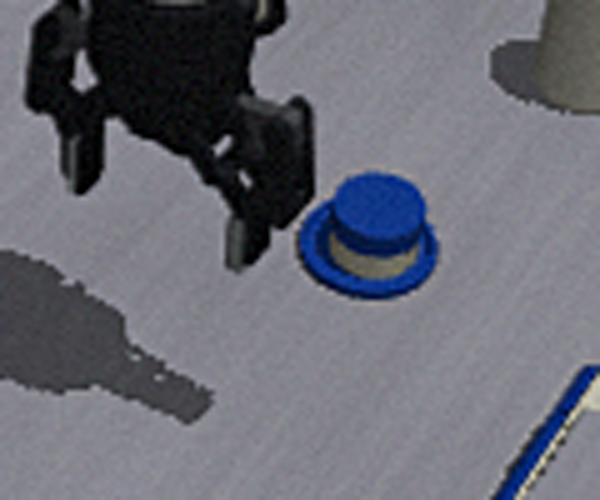

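Blue stands flat in its dish. Now the red jar, robot frame about (0.458, -0.331).

>>> jog_arm([
  [-1, -0.37, 0, 0, 0, 0, 1],
  [-1, -0.37, 0, 0, 0, 0, 1],
  [-1, -0.37, 0, 0, 0, 0, 1],
  [-1, -0.37, 0, 0, 0, 0, 1],
  [-1, -0.37, 0, 0, 0, 0, 1],
  [-1, -0.37, 0, 0, 0, 0, 1],
  [-1, -0.37, 0, 0, 0, 0, 1],
  [-1, -0.37, 0, 0, 0, 0, 1],
  [-1, -0.37, 0, 0, 0, 0, 1],
  [-1, -0.37, 0, 0, 0, 0, 1],
  [-1, -0.37, 0, 0, 0, 0, 1],
  [-1, -0.37, 0, 0, 0, 0, 1],
  [-1, -0.37, 0, 0, 0, 0, 1],
  [-1, -0.37, 0, 0, 0, 0, 1],
  [-1, -0.37, 0, 0, 0, 0, 1],
  [-1, -0.37, 0, 0, 0, 0, 1],
  [-1, -0.37, 0, 0, 0, 0, 1],
  [-1, -0.3, 0, 0, 0, 0, 1],
  [-0.5, 0, 0, 0, 0, 0, 1],
  [0, 0, 0, 0, 0, 0, 1],
])

```text
time_s: 32.55
tool_pos: [0.4588, -0.3307, 0.0785]
orientation: [3.141, 0.001, 1.567]
wrist_force: [0.5, -0.1, 0.5]
finger_gap: 1.001
```

>>> jog_arm([
  [0, 0, 0, 0, 0, 0, 1],
  [0, 0, 0, 0, 0, 0, 1],
])

```text
time_s: 32.72
tool_pos: [0.4598, -0.3258, 0.0785]
orientation: [3.141, -0.002, 1.573]
wrist_force: [-0.4, -0.3, 0.8]
finger_gap: 0.998
```

>>> jog_arm([
  [-0.2, -0.05, 0.5, 0, 0, 0, 1],
  [0, 0, 0.7, 0, 0, 0, 1],
  [0, 0, 0.5, 0, 0, 0, 1],
  [0, 0, 0.3, 0, 0, 0, 1],
  [0, 0, 0.3, 0, 0, 0, 1],
  [0, 0, 0, 0, 0, 0, 1],
])

```text
time_s: 33.22
tool_pos: [0.4564, -0.3315, 0.0309]
orientation: [-3.139, -0.002, 1.571]
wrist_force: [0.1, 0.5, -0.1]
finger_gap: 0.999
```

>>> jog_arm([
  [0, 0.05, 0.3, 0, 0, 0, 1],
  [0, 0, 0.4, 0, 0, 0, 1],
  [0, 0, 0.4, 0, 0, 0, 1],
  [0, 0, 0.4, 0, 0, 0, 1],
  [0, 0, 0.3, 0, 0, 0, 1],
  [0, 0, 0.2, 0, 0, 0, 1],
  [0, 0, 0, 0, 0, 0, 1],
])

```text
time_s: 33.8
tool_pos: [0.4573, -0.3321, -0.0088]
orientation: [-3.14, -0.001, 1.57]
wrist_force: [-0.4, -0.3, -1.1]
finger_gap: 0.998
```

>>> jog_arm([
  [0, 0, 0, 0, 0, 0, 0.9],
  [0, 0, 0, 0, 0, 0, 0.86],
  [0, 0, 0, 0, 0, 0, 0.83],
  [0, 0, 0, 0, 0, 0, 0.8],
  [0, 0, 0, 0, 0, 0, 0.75],
  [0, 0, 0, 0, 0, 0, 0.6],
  [0, 0, 0, 0, 0, 0, 0.3],
  [0, 0, 0, 0, 0, 0, 0],
  [0, 0, 0, 0, 0, 0, 0],
  [0, 0, -0.1, 0, 0, 0, 0],
  [0, 0, -0.3, 0, 0, 0, 0],
  [0, 0, -0.6, 0, 0, 0, 0],
  [0, 0, -0.6, 0, 0, 0, 0],
  [0, 0, -0.4, 0, 0, 0, 0],
  [0, 0, 0, 0, 0, 0, 0],
])

```text
time_s: 35.05
tool_pos: [0.4604, -0.3339, 0.0356]
orientation: [3.137, 0.003, 1.57]
wrist_force: [0.4, -0.2, -1.7]
finger_gap: 0.754
```

```bash
python3 look.py scene s11.png 200 320 130 250 5
```

```text
35.05 0.7538118213802713 [ 0.46038308 -0.33388819  0.0355838 ] [ 0.43016907 -0.16853331 -1.70983994]
```

View pics/s11.png

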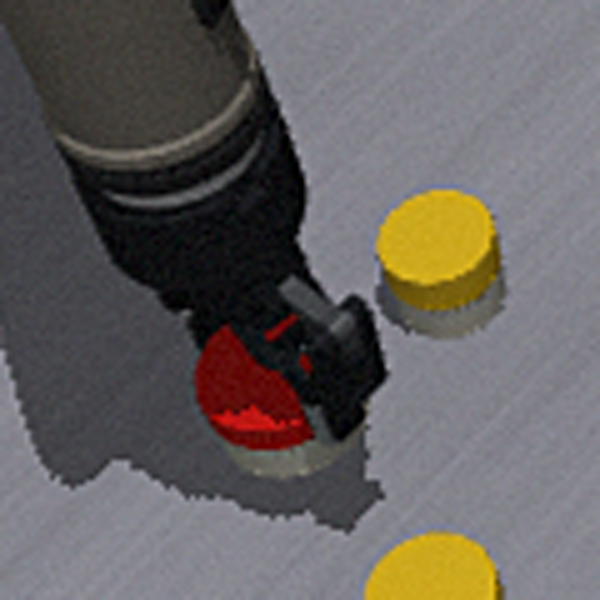

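Red is held and upright. Raising 30 mm to clear the 52 mm look-alikes, then carrying by (+0.152, +0.173) to the red dish.

>>> jog_arm([
  [0, 0, -0.4, 0, 0, 0, 0],
  [0, 0, -0.7, 0, 0, 0, 0],
  [0, 0, -0.4, 0, 0, 0, 0],
  [0.3, 0.3, 0, 0, 0, 0, 0],
  [0.7, 0.6, 0, 0, 0, 0, 0],
  [0.9, 0.8, 0, 0, 0, 0, 0],
  [0.9, 0.8, 0, 0, 0, 0, 0],
  [0.9, 0.8, 0, 0, 0, 0, 0],
  [0.9, 0.8, 0, 0, 0, 0, 0],
  [0.9, 0.8, 0, 0, 0, 0, 0],
  [0.9, 0.8, 0, 0, 0, 0, 0],
  [0.9, 0.8, 0, 0, 0, 0, 0],
  [0.8, 0.6, 0, 0, 0, 0, 0],
  [0.4, 0.3, 0.3, 0, 0, 0, 0],
  [0.16, 0.2, 0.5, 0, 0, 0, 0],
  [0, 0, 0.5, 0, 0, 0, 0],
  [0, 0, 0.3, 0, 0, 0, 0],
  [0, 0, 0, 0, 0, 0, 0],
  [0, 0, 0, 0, 0, 0, 0],
])

```text
time_s: 36.68
tool_pos: [0.6085, -0.1616, 0.0292]
orientation: [-3.139, 0.001, 1.567]
wrist_force: [-0.2, -0.0, -0.5]
finger_gap: 0.752
```

```bash
python3 look.py scene s12.png 200 320 230 350 5
```

```text
36.6833 0.7521293207072497 [ 0.6084802  -0.16160569  0.0291988 ] [-0.17403726 -0.01891431 -0.46131903]
```

View pics/s12.png

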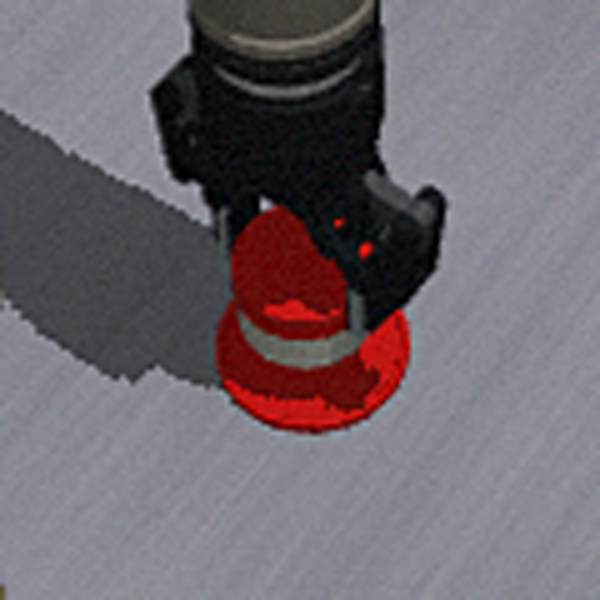

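The red jar is over its dish but about 3 mm short, seen at crop column 301 against dish centre 313; the TCP reading agrees. Correcting and lowering.

>>> jog_arm([
  [0.15, 0.08, 0.1, 0, 0, 0, 0],
  [0, 0, 0.4, 0, 0, 0, 0],
  [0, 0, 0.4, 0, 0, 0, 0],
  [0, 0, 0.3, 0, 0, 0, 0],
  [0, 0, 0.15, 0, 0, 0, 0],
  [0, 0, 0.1, 0, 0, 0, 0],
  [0, 0, 0.05, 0, 0, 0, 0],
  [0, 0, 0.05, 0, 0, 0, 0],
  [0, 0, 0, 0, 0, 0, 0],
])

```text
time_s: 37.48
tool_pos: [0.612, -0.1566, -0.0005]
orientation: [3.141, 0.0, 1.57]
wrist_force: [-0.7, -0.4, -1.5]
finger_gap: 0.748
```

>>> jog_arm([
  [0, -0.03, 0.05, 0, 0, 0, 0],
  [0, 0, 0.05, 0, 0, 0, 0],
  [0, 0, 0.05, 0, 0, 0, 0],
  [0, 0, 0.05, 0, 0, 0, 0],
  [0, 0, 0, 0, 0, 0, 0],
])

```text
time_s: 37.9
tool_pos: [0.6115, -0.1566, -0.0035]
orientation: [3.141, 0.0, 1.57]
wrist_force: [-1.8, -0.2, 4.3]
finger_gap: 0.753
```

>>> jog_arm([
  [0, 0, 0.05, 0, 0, 0, 0],
  [0, 0, 0, 0, 0, 0, 0],
  [0, 0, 0, 0, 0, 0, 0],
])

```text
time_s: 38.15
tool_pos: [0.6115, -0.1566, -0.0035]
orientation: [3.141, 0.001, 1.57]
wrist_force: [-3.8, 0.5, 9.1]
finger_gap: 0.751
```

Run:
```python
from h import *
c=grab("scene");W=world(c);blobs(c,(0,120,60),(8,255,255),.03,.06,W);blobs(c,(0,120,60),(8,255,255),.001,.015,W)
h=cv2.cvtColor(c["frame"],cv2.COLOR_BGR2HSV)
```

```text
[290. 263.] 338 [ 0.6144 -0.1562  0.0669] [0.0427 0.0471]
[288. 277.] 290 [ 0.6123 -0.1602  0.0916] [0.0042 0.0108]
```

Lid top at 0.043 (40 + 3 mm floor) and centred within 3 mm, so it's on the floor. Release, rise and back off.

>>> jog_arm([
  [0, 0, -0.05, 0, 0, 0, 0.79],
  [0, 0, 0, 0, 0, 0, 0.85],
  [0, 0, 0, 0, 0, 0, 1],
  [0, 0, 0, 0, 0, 0, 1],
  [0, 0, 0, 0, 0, 0, 1],
  [0, 0, 0, 0, 0, 0, 1],
  [0, 0, -0.2, 0, 0, 0, 1],
  [0, 0, -0.6, 0, 0, 0, 1],
  [0, 0, -1, 0, 0, 0, 1],
  [0, 0, -1, 0, 0, 0, 1],
  [0, 0, -1, 0, 0, 0, 1],
  [0, 0, -1, 0, 0, 0, 1],
  [0, -0.5, -1, 0, 0, 0, 1],
  [0, -1, -1, 0, 0, 0, 1],
  [0, -1, 0, 0, 0, 0, 1],
  [0, -1, 0, 0, 0, 0, 1],
  [0, -1, 0, 0, 0, 0, 1],
  [0, -1, 0, 0, 0, 0, 1],
  [0, -1, 0, 0, 0, 0, 1],
  [0, -1, 0, 0, 0, 0, 1],
])

```text
time_s: 39.87
tool_pos: [0.4608, -0.1563, 0.1327]
orientation: [3.14, 0.001, 1.57]
wrist_force: [-0.1, -0.4, 0.4]
finger_gap: 0.997
```

Run:
```python
from h import *
for n in("top","scene"):
    c=grab(n);W=world(c);print(n)
    # lid tops: height window, per colour
    print("red");blobs(c,(0,120,60),(8,255,255),.036,.05,W)
    print("blue");blobs(c,(105,120,40),(125,255,255),.03,.043,W,60)
    print("yel");blobs(c,(18,120,60),(32,255,255),.03,.043,W)
    print("blk");blobs(c,(0,0,0),(179,255,45),.03,.043,W)
    cv2.imwrite(f"pics/{n}13.png",c["frame"])
```

```text
top
red
[370. 182.] 368 [ 0.6097 -0.1547  0.0658] [0.0421 0.049 ]
blue
[255. 175.] 237 [0.6386 0.1823 0.0511] [0.036 0.041]
yel
[316. 231.] 129 [0.4685 0.007  0.0375] [0.0365 0.0425]
blk
[286. 126.] 26 [0.784  0.0913 0.0691] [0.0355 0.0425]
[332. 125.] 28 [ 0.7844 -0.0487  0.0749] [0.0366 0.0421]
[428. 160.] 22 [ 0.6728 -0.331   0.0387] [0.0375 0.042 ]
[209. 232.] 53 [0.4747 0.3198 0.0238] [0.036  0.0388]
[344. 387.] 17 [ 0.0202 -0.0616  0.0369] [0.0369 0.0419]
scene
red
[293. 260.] 549 [ 0.6149 -0.1548  0.0675] [0.0428 0.0475]
blue
[375. 182.] 221 [0.6447 0.1819 0.0545] [0.0373 0.0419]
[415. 300.] 298 [ 0.8839 -0.0841  0.1875] [0.037 0.043]
yel
[287. 194.] 135 [0.4737 0.0073 0.0393] [0.0368 0.0413]
[219. 257.] 78 [ 0.4576 -0.2357  0.0511] [0.0364 0.0429]
[219. 330.] 77 [ 0.5802 -0.3659  0.0511] [0.0368 0.0429]
blk
[36.  6.] 31 [-1.1954  0.2975  0.0441] [0.0364 0.0425]
[280.  14.] 41 [-0.2392  0.8925  0.0651] [0.0367 0.0428]
[ 60. 101.] 362 [-0.4867 -0.0522  0.34  ] [0.0368 0.043 ]
[350. 135.] 39 [0.4797 0.3183 0.0239] [0.0363 0.0409]
```

View pics/scene13.png

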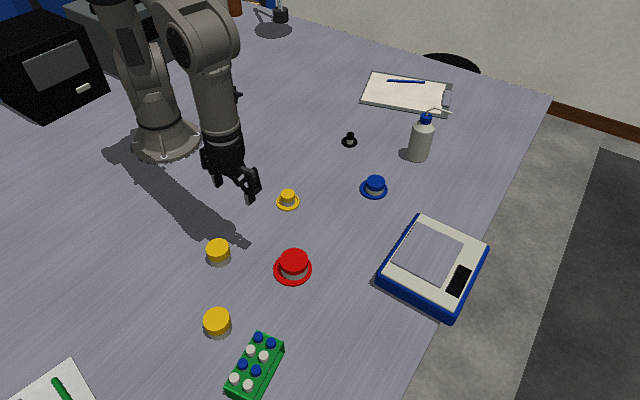

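The picture shows all four jars upright in their dishes: red (293,263), blue (375,185), yellow (287,197), black (350,137). Offsets from the dish centres are about 5 mm or less, and the lid tops are at floor height. The bottle, rack and look-alikes are undisturbed. Let the arm settle, then hand in.

>>> jog_arm([
  [0, 0, 0, 0, 0, 0, 1],
  [0, 0, 0, 0, 0, 0, 1],
  [0, 0, 0, 0, 0, 0, 1],
  [0, 0, 0, 0, 0, 0, 1],
])

```text
time_s: 40.3
tool_pos: [0.4623, -0.1562, 0.1317]
orientation: [3.141, -0.0, 1.571]
wrist_force: [-0.1, -0.1, 0.2]
finger_gap: 0.998
```

```bash
python3 -c "
from plant import arm
print(arm.job_done())"
```

```text
the job is handed in; nothing more can be done
None
```

I took the stack apart from the top down (black, yellow, blue, red), lowered each jar into the dish of its lid's colour until it touched the floor, and handed the job in at about 40 s of the 109 s allowed.

**Last checks:**
- **Fit in the dishes:** both cameras put the lid tops at dish-floor height: about 0.043 m for red and 0.036–0.037 m for the others. The jar centres were within about 5 mm of the dish centres; red was the farthest off, at about 4 mm.
- **Rest of the scene:** all four jars looked upright, the gripper was clear of everything, and the bottle, rack and look-alike yellow jars were not visibly moved.

**What disagreed:**
- **Camera x:** the two cameras differed by about 5 mm in x. I worked from offsets measured within one camera, with the absolute x taken from views of the gripper and from the first grasp.
- **Fingertip height:** the shut fingertips appeared about 22 mm above the reported TCP. I used the camera heights, and they matched the contacts when setting down.
- **TCP readings:** these scattered by a few millimetres after moves.

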